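# Empty the spouted furniture can, heft it, and tip again if bars remain

### The job

Pick up the green furniture can by its wooden grip and tip the brass bars in it out through the spout into the wooden galley tray, keeping the spout low over the tray, within a hand's breadth. Then hold the can level and still for about a second, clear of everything, to feel by its weight whether any bars are left inside; tip it again until it is empty, and set it back upright in the middle of its rubber mat and let go. All the bars must end up in the tray, and the house-print block, ink tin, baren and gouge jar standing around must not be disturbed.

Things in the scene. Friction and masses are not known exactly. Their poses are not given: they have to be found in the camera images.
- can: the furniture can: green sheet-steel box 130 mm long (x), 146 mm wide (y), 60 mm high, walls 3 mm, roofed over so its contents cannot be seen from above, with a wooden carrying grip across its roof and an open spout at its front (own -x) end. Empty it weighs 400 g give or take 20 g. Origin: centre of the box's underside; z up; the spout points to -x
- can_in (a point): centre of the can's inner floor, 3 mm above its underside. Around it lie an unknown few loose brass spacing bars, each 60 x 24 x 18 mm and 150 g give or take 10 g. They slide on the floor from 14 to 20 degrees of tilt; 45 to 55 degrees nose down pours well. Axes as the can's
- can_mouth (a point): middle of the mouth's sill, 65 mm in front of the can's origin. Two almost square shoulders, each 29 mm wide, narrow the box to a mouth 82 x 37 mm high, then the spout, 45 mm long, 40 high, open above and in front, no lip. Tipped straight, bars often stay caught behind a shoulder; turning the tipped can 30 to 40 degrees about its own z each way, so it leans over one front corner, then the other, frees them
- can_grip (a point): centre of the can's wooden grip, a flat-sided bar 16 mm thick (along the can's x), 22 mm high and 90 mm long (along the can's y), 105 mm above the can's underside; 34 mm of clear room under it to the roof, strap uprights 4 mm thick at its two ends. Axes as the can's
- can_lip (a point): middle of the front edge of the spout's floor, 110 mm in front (-x) of the can's origin, level with its underside. Axes as the can's
- mat: black ribbed rubber mat 220 x 220 x 4 mm, fixed, where the can stands at the start and to which it returns; origin under its centre
- tray: the galley tray: open wooden tray with a cork floor and steel corners, fixed, 300 (x) x 250 (y) x 45 mm high outside, walls 8 mm, floor 8 mm above the table; origin under its centre
- house_block: bystander, leave alone: mounted lino block 95 x 140 x 16 mm with a row of black gabled houses; origin under its centre
- ink_tin: bystander, leave alone: round ink tin, 72 mm across and 62 mm tall, with a red band; origin under its centre
- baren: bystander, leave alone: round dark wooden rubbing pad (baren), 108 mm across and 42 mm tall with a knob on top; origin under its centre
- gouge_jar: bystander, leave alone: blue pot 76 mm across and 90 mm tall with four gouges standing up in it to 165 mm; origin under its centre
Not all that is in view belongs to the job. Leave any red look-alike of the can alone.

How it is judged:
By the outcome, as a careful person would: the job done as asked, in the order asked, and still so for the second after the job is handed in, with the robot touching nothing.
It also fails if it takes over 67 s, if anything falls off the work surface, if the arm or the gripper's body presses on something with over 40 N, if the wrist force passes 120 N, or if a joint passes its speed limit or range.

### The arm

A 7-joint arm with a two-finger parallel gripper is mounted at the origin on the work surface. World frame = base frame: x ahead of the robot, y to its left, z up, the work surface at z = 0. Lengths are in m, angles in rad, forces in N, time in s.
With the tool pointing down it reaches from about 0.4 to 0.875 m from the base axis. Payload 19.3 kg.
Tool frame: the origin (TCP) lies at the very end of the fingers, on their centre line; the grasp point (between the pads) lies 19 mm behind it; z points along the fingers, y is the line along which they close (so a half turn about z gives the same grasp; the last joint's range is limited). The gripper opens to 85 mm and grips with 20 to 120 N. Pads are 22 mm wide; open, the fingers measure 114 mm over their backs; the gripper's body (76 mm by 85 mm) begins 54 mm behind the grasp point. The pads swing forward as they close: fully open they stand 13 mm farther back than shut.
Start: joints at [-1.368, 0.521, -0.036, 1.599, 0.021, 1.021, -0.113], TCP at [0.168, 0.602, 0.231] pointing down, gripper open.
Joint ranges: [-2.91, 2.91], [-0.3, 2.13], [-1.5, 1.42], [0.17, 2.43], [-1.26, 4.41], [0.16, 1.93], [-2.52, 2.52]. Speed limits (rad/s): [1.89, 1.89, 2.39, 2.39, 3.01, 3.01, 3.01].

### API

Orientations are given as [roll, pitch, yaw] about the fixed x, y, z axes, in that order (R = Rz(yaw) Ry(pitch) Rx(roll)).
In Python, from workcell import bot gives the robot as it stands. The module is installed in compiled form; this text tells all that it offers.
- The arm moves only by the tool apply_moves, never from a script. Its arguments are lists of equal length, an entry for each row: "claw": the finger opening in m, from 0 to 0.0854; "xyz": the shift along the tool's x, y, z in m, a list of three; "twist": the turn, a rotation vector about the tool's x, y, z in rad, a list of three. A call has 1 to 20 rows; each row shifts and turns the commanded pose from where the row before left it, along the tool's axes as they then stand; what a row does not reach is not made up. A row lasts 1/10 s, in which the tool goes at most 50 mm and 8.59 degrees, less where a joint would pass 70% of its speed; a pose out of reach is approached as far as the arm can. A call with a gripper value outside its range is refused whole. The fingers move at their own pace and stop on an object; "force" is the grip in N (left out, the last holds). Time passes only in rows, so rows that do not move let the fingers close. It gives the time, the measured TCP pose, the force, the opening and the grip force at its end, in the units of the state.
- bot.observe(): the state, without advancing time (a new reading comes with each control period).
- bot.grab_frame(name): name is "scene" or "top" or "wrist"; returns a dict with "img" (420x560x3 uint8, red, green, blue), "vfov" (degrees; the focal length in pixels is half the picture's height over the tangent of half this angle, whatever the lens; pixels are square), "cx", "cy" (the principal point, pixels), "view" (4x4, takes a point from world to camera coordinates). Camera axes: x right, y up, looking along -z (the intrinsics and any distortion apply to the point x, -y, -z); pixel columns grow to the right and rows downward; lengths in m; the calibration is good to about 2 mm. A picture is of the moment at which its call begins. There is no depth.
- bot.job_done(): hands the job in; it is judged then, once.
Trained networks look in the newest picture that a camera, given by its name, has taken for a name from the list of things; names that differ only in an ending like _2 or _b are one class to them, and where a whole thing is asked for, a point or a joint stands for the part that bears it (a point fixed in the world has none). Each returns a list of dicts, best first, with "score" (0 to 1); they miss things now and then, are a little off and sometimes report something else, mostly with a low value. They report only what shows in the picture. A call takes as long as a camera call. They do not tell look-alikes from the thing itself.
- bot.find_in(camera, query): "position" ([x, y, z] in m, in world coordinates, good to about 4 mm: the middle of the surface that is visible of it).
The state is a dict: "clock": time; "qpos": joint angles; "qd": joint speeds; "joint_efforts": joint torques, N m; "position": TCP position; "tool_rot": TCP orientation; "force": force on the tool from outside, world axes, zero at the start; "moment": the same for the moment, N m; "grip_width": finger opening in m; "finger_force": force on a finger pad.
Only numpy, scipy, OpenCV 4.12 (cv2) and the standard library are available. Lean on these libraries where they do the work, as an engineer would, in place of code of your own. Each camera call takes 0.05 s, during which the arm holds its last target. There are 200 camera calls.

## Working session

There is one attempt and no reset: what is moved stays moved. The work goes in short steps, Python scripts to look and compute and a tool call to move; the robot and the scene stay as the last step left them, time stands still between calls to the robot, and variables do not carry over. Pictures are saved under pics/ and viewed, at most 10 in all, crops included, and the job is handed in when it is done.

Besides the shell and the picture viewer there is one more tool, called after "Call:" as name(argument=value, ...), one argument or row to a line, values as JSON. apply_moves: Moves the arm, as the interface text tells. Its arguments: {"type":"object","properties":{"claw":{"type":"array"},"xyz":{"type":"array"},"twist":{"type":"array"},"force":{"type":"number"}},"required":["claw","xyz","twist"]}

```bash
mkdir -p pics
cat > h.py <<'E'
from workcell import bot
import numpy as np, cv2
def snap(c,fn):
    f=bot.grab_frame(c); cv2.imwrite('pics/'+fn,f['img'][:,:,::-1]); return f
def proj(f,p):
    c=f['view']@np.r_[p,1]; F=f['img'].shape[0]/2/np.tan(np.radians(f['vfov'])/2)
    return f['cx']+F*c[0]/-c[2], f['cy']-F*c[1]/-c[2]
def unproj(f,u,v,z):
    F=f['img'].shape[0]/2/np.tan(np.radians(f['vfov'])/2)
    M=np.linalg.inv(f['view']); d=M[:3,:3]@np.array([(u-f['cx'])/F,-(v-f['cy'])/F,-1]); o=M[:3,3]
    return o+d*(z-o[2])/d[2]
E
python3 - <<'E'
from h import *
s=bot.observe(); print({k:np.round(v,3) for k,v in s.items()})
for c in ('scene','top'):
    f=snap(c,c+'0.png'); print(c,f['vfov'],f['cx'],f['cy'],np.round(f['view'],3).tolist(),list(f.keys()))
    for q in ('can','can_grip','can_lip','can_mouth','mat','tray','house_block','ink_tin','baren','gouge_jar'):
        for d in bot.find_in(c,q)[:3]: print(q,round(d['score'],2),np.round(d['position'],3),np.round(proj(f,d['position'])))
E
```

```text
{'clock': np.float64(0.0), 'qpos': array([-1.368,  0.522, -0.036,  1.6  ,  0.021,  1.021, -0.113]), 'qd': array([-0.001, -0.   , -0.001,  0.   , -0.001, -0.001, -0.   ]), 'joint_efforts': array([-0.0000e+00, -9.2712e+01,  1.9800e+00, -3.6992e+01,  1.8000e-02,
        8.0000e-03,  0.0000e+00]), 'position': array([0.168, 0.602, 0.231]), 'tool_rot': array([-3.14 ,  0.   ,  2.869]), 'force': array([-0.305, -0.252, -0.294]), 'moment': array([-0.062, -0.046, -0.01 ]), 'finger_force': np.float64(0.0), 'grip_width': np.float64(0.085)}
scene 45.66725633533881 274.3961023830828 201.9992454862304 [[-0.197, 0.98, -0.019, 0.112], [-0.595, -0.104, 0.797, 0.201], [0.779, 0.168, 0.604, -1.837], [0.0, 0.0, 0.0, 1.0]] ['img', 'vfov', 'cx', 'cy', 'view']
can 0.95 [0.551 0.251 0.067] [368. 240.]
can 0.69 [0.276 0.456 0.062] [441. 189.]
can_grip 0.83 [0.273 0.458 0.063] [442. 189.]
can_grip 0.77 [0.549 0.255 0.067] [369. 239.]
can_lip 0.79 [0.276 0.455 0.062] [441. 189.]
can_lip 0.74 [0.551 0.249 0.063] [367. 241.]
can_mouth 0.93 [0.545 0.252 0.066] [368. 239.]
can_mouth 0.58 [0.274 0.454 0.066] [440. 18
[... 684 characters left out ...]
62] [149. 272.]
can_lip 0.91 [0.253 0.45  0.06 ] [150. 270.]
can_lip 0.9 [0.503 0.254 0.066] [207. 201.]
can_mouth 0.9 [0.502 0.256 0.062] [207. 202.]
can_mouth 0.83 [0.251 0.453 0.061] [149. 271.]
mat 0.56 [0.568 0.22  0.004] [220. 188.]
tray 0.8 [ 0.516 -0.264  0.013] [348. 202.]
house_block 0.64 [0.577 0.493 0.015] [147. 184.]
ink_tin 0.78 [0.606 0.009 0.06 ] [275. 175.]
ink_tin 0.68 [0.504 0.256 0.063] [207. 201.]
baren 0.74 [ 0.479 -0.018  0.018] [282. 211.]
baren 0.43 [0.57  0.22  0.008] [220. 187.]
baren 0.38 [0.504 0.252 0.061] [208. 201.]
gouge_jar 0.66 [ 0.58  -0.541  0.072] [426. 182.]
gouge_jar 0.61 [ 0.516 -0.268  0.012] [349. 202.]
gouge_jar 0.18 [0.503 0.259 0.065] [206. 201.]
```

Run:
```python
import cv2
a=cv2.imread('pics/top0.png')[130:310,100:460]; cv2.imwrite('pics/topc.png',cv2.resize(a,(800,400),interpolation=cv2.INTER_CUBIC))
a=cv2.imread('pics/top0.png')[150:250,150:270]; cv2.imwrite('pics/canc.png',cv2.resize(a,(720,600),interpolation=cv2.INTER_CUBIC))
```

```text
(no output)
```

View pics/scene0.png

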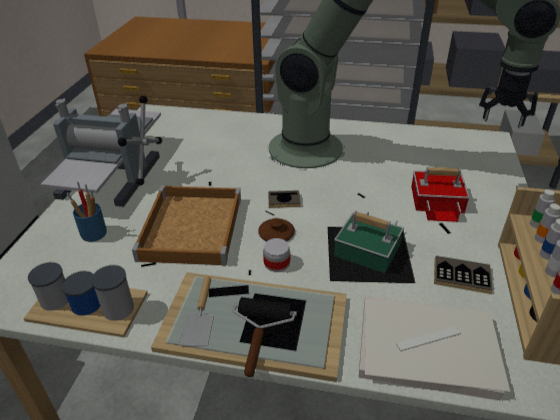

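View pics/top0.png

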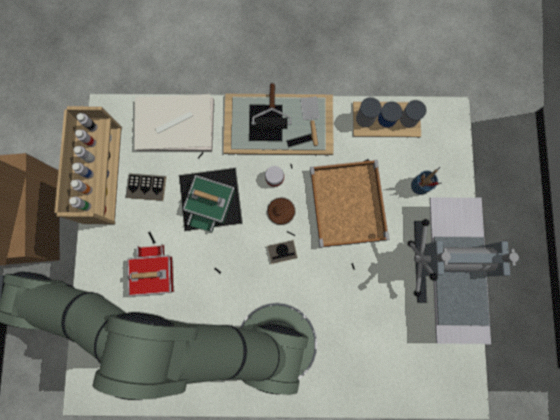

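View pics/canc.png

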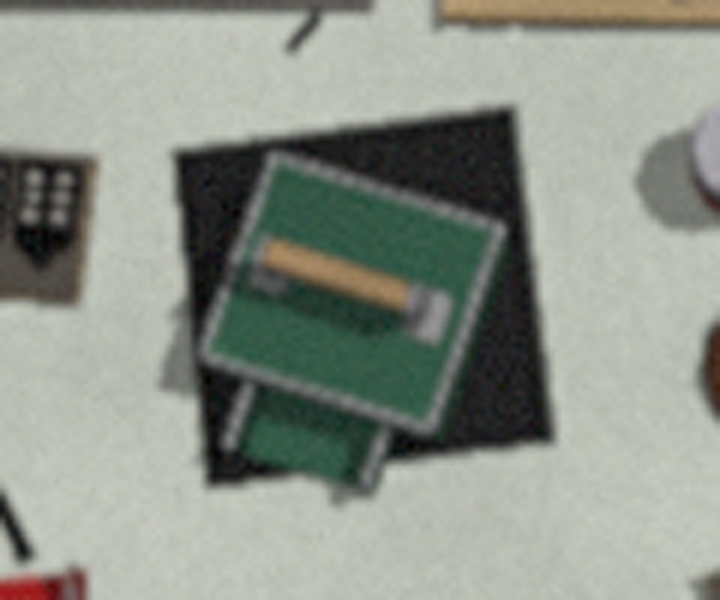

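The green can is at scene (368,240) / top (207,200), on the black mat. The red look-alike is at scene (441,189) / top (150,271). I choose the green one, and the close crop confirms it: wooden grip, spout pointing back and slightly left, roof corners at crop (278,155), (503,228), (432,428) and (205,357).

Run:
```python
from h import *
f=bot.grab_frame('top')
P=lambda L,z:np.array([unproj(f,150+x/6-.5+.08,150+y/6-.4,z) for x,y in L])
r=P([(278,155),(503,228),(432,428),(205,357)],.064)
m=P([(175,153),(515,110),(550,438),(208,483)],.004)
g=P([(263,250),(410,296)],.120)
t=np.array([unproj(f,u,v,.045) for u,v in [(310,165),(377,160),(387,240),(317,248)]])
for n,q in (('roof',r),('mat',m),('grip',g),('tray',t)):
    print(n,q.mean(0).round(3),[np.round(np.linalg.norm(q[i]-q[(i+1)%len(q)]),3) for i in range(len(q))],[np.round(np.degrees(np.arctan2(*(q[(i+1)%len(q)]-q[i])[[1,0]])),1) for i in range(len(q))]); print(q[:,:2].round(3).tolist())
```

```text
roof [0.515 0.251 0.064] [np.float64(0.146), np.float64(0.13), np.float64(0.145), np.float64(0.132)] [np.float64(-107.7), np.float64(162.3), np.float64(73.1), np.float64(-17.2)]
[[0.599, 0.301], [0.555, 0.162], [0.432, 0.201], [0.474, 0.34]]
mat [0.525 0.256 0.004] [np.float64(0.217), np.float64(0.213), np.float64(0.214), np.float64(0.213)] [np.float64(-82.0), np.float64(-172.6), np.float64(98.1), np.float64(8.2)]
[[0.615, 0.378], [0.645, 0.163], [0.435, 0.135], [0.404, 0.348]]
grip [0.515 0.252 0.12 ] [np.float64(0.091), np.float64(0.091)] [np.float64(-107.0), np.float64(73.0)]
[[0.528, 0.296], [0.501, 0.209]]
tray [ 0.507 -0.259  0.045] [np.float64(0.251), np.float64(0.301), np.float64(0.256), np.float64(0.311)] [np.float64(-85.0), np.float64(-174.5), np.float64(97.1), np.float64(4.6)]
[[0.648, -0.12], [0.67, -0.37], [0.37, -0.399], [0.339, -0.145]]
```

Call:
apply_moves(
  claw=[0.085, 0.085, 0.085, 0.085, 0.085, 0.085, 0.085, 0.085, 0.085, 0.085, 0.085, 0.085, 0.085, 0.085, 0.085, 0.085, 0.085, 0.085, 0.085, 0.085],
  xyz=[
    [-0.0306, -0.0175, 0],
    [-0.0306, -0.0175, 0],
    [-0.0306, -0.0175, 0],
    [-0.0306, -0.0175, 0],
    [-0.0306, -0.0175, 0],
    [-0.0306, -0.0175, 0],
    [-0.0306, -0.0175, 0],
    [-0.0306, -0.0175, 0],
    [-0.0306, -0.0175, 0],
    [-0.0306, -0.0175, 0],
    [-0.0306, -0.0175, 0],
    [-0.0306, -0.0175, 0],
    [-0.0306, -0.0175, 0],
    [-0.0306, -0.0175, 0],
    [0, 0, 0],
    [0, 0, 0],
    [0, 0, 0],
    [0, 0, 0],
    [0, 0, 0],
    [0, 0, 0],
  ],
  twist=[
    [0, 0, 0],
    [0, 0, 0],
    [0, 0, 0],
    [0, 0, 0],
    [0, 0, 0],
    [0, 0, 0],
    [0, 0, 0],
    [0, 0, 0],
    [0, 0, 0],
    [0, 0, 0],
    [0, 0, 0],
    [0, 0, 0],
    [0, 0, 0],
    [0, 0, 0],
    [0, 0, 0.14],
    [0, 0, 0.14],
    [0, 0, 0.14],
    [0, 0, 0.14],
    [0, 0, 0.14],
    [0, 0, 0.14],
  ],
  force=100,
)

```text
clock: 3.15
position: [0.515, 0.2505, 0.2313]
tool_rot: [3.142, -0.0, 2.023]
force: [-0.3, 0.7, -0.0]
grip_width: 0.0847
finger_force: 0.0
```

Call:
apply_moves(
  claw=[0.085, 0.085, 0.085, 0.085, 0.085, 0.085, 0.085, 0.085],
  xyz=[
    [0, 0, 0],
    [0, 0, 0],
    [0, 0, 0],
    [0, 0, 0],
    [0, 0, 0],
    [0, 0, 0],
    [0, 0, 0],
    [0, 0, 0],
  ],
  twist=[
    [0, 0, 0.14],
    [0, 0, 0.14],
    [0, 0, 0.14],
    [0, 0, 0.14],
    [0, 0, 0.14],
    [0, 0, 0.06],
    [0, 0, 0],
    [0, 0, 0],
  ],
)

```text
clock: 3.95
position: [0.5149, 0.2506, 0.2313]
tool_rot: [-3.142, 0.0, 1.271]
force: [0.6, -0.7, 1.0]
grip_width: 0.0852
finger_force: 0.0
```

Run:
```python
from h import *
f=snap('wrist','w1.png')
s=bot.observe(); print({k:np.round(s[k],4).tolist() for k in ('clock','qpos','position','tool_rot')})
print([np.round(proj(f,p)).tolist() for p in [(.515,.251,.12),(.528,.296,.12),(.501,.209,.12)]])
for d in bot.find_in('wrist','can_grip')[:2]: print(d['score'],np.round(d['position'],3))
```

```text
{'clock': 4.0, 'qpos': [-0.8836, 0.4756, 0.4613, 1.7597, -0.2507, 0.9647, -0.6225], 'position': [0.5149, 0.2506, 0.2313], 'tool_rot': [-3.1416, -0.0001, 1.2709]}
[[281.0, 204.0], [280.0, 142.0], [280.0, 256.0]]
0.88 [0.309 0.439 0.   ]
0.58 [0.516 0.267 0.064]
```

View pics/w1.png

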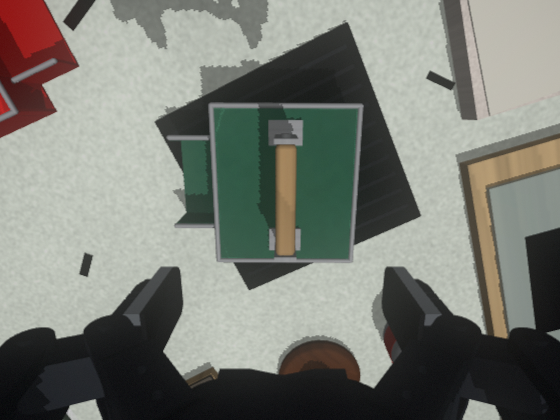

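The wrist view shows the green can with its spout to the left (195,180) and the wooden grip from (287,143) to (285,256). That is about 5 px right of my prediction, so I'll shift 3 mm in +y and then descend.

Call:
apply_moves(
  claw=[0.085, 0.085, 0.085, 0.085, 0.085, 0.085, 0.085, 0.085, 0.02, 0.0, 0.0, 0.0, 0.0, 0.0, 0.0, 0.0],
  xyz=[
    [0, 0.003, 0.02],
    [0, 0, 0.02],
    [0, 0, 0.02],
    [0, 0, 0.02],
    [0, 0, 0.02],
    [0, 0, 0.02],
    [0, 0, 0.015],
    [0, 0, 0.006],
    [0, 0, 0],
    [0, 0, 0],
    [0, 0, 0],
    [0, 0, 0],
    [0, 0, 0],
    [0, 0, 0],
    [0, 0, 0],
    [0, 0, 0],
  ],
  twist=[
    [0, 0, 0],
    [0, 0, 0],
    [0, 0, 0],
    [0, 0, 0],
    [0, 0, 0],
    [0, 0, 0],
    [0, 0, 0],
    [0, 0, 0],
    [0, 0, 0],
    [0, 0, 0],
    [0, 0, 0],
    [0, 0, 0],
    [0, 0, 0],
    [0, 0, 0],
    [0, 0, 0],
    [0, 0, 0],
  ],
  force=100,
)

```text
clock: 5.65
position: [0.5179, 0.2498, 0.0908]
tool_rot: [3.141, -0.001, 1.269]
force: [-2.5, 0.8, 7.1]
grip_width: 0.0144
finger_force: 97.6
```

Call:
apply_moves(
  claw=[0, 0, 0, 0, 0, 0, 0, 0, 0, 0, 0, 0, 0, 0],
  xyz=[
    [0, 0, -0.005],
    [0, 0, -0.01],
    [0, 0, -0.015],
    [0, 0, -0.02],
    [0, 0, -0.02],
    [0, 0, -0.02],
    [0, 0, -0.02],
    [0, 0, -0.02],
    [0, 0, -0.01],
    [0, 0, -0.005],
    [0, 0, 0],
    [0, 0, 0],
    [0, 0, 0],
    [0, 0, 0],
  ],
  twist=[
    [0, 0, 0],
    [0, 0, 0],
    [0, 0, 0],
    [0, 0, 0],
    [0, 0, 0],
    [0, 0, 0],
    [0, 0, 0],
    [0, 0, 0],
    [0, 0, 0],
    [0, 0, 0],
    [0, 0, 0],
    [0, 0, 0],
    [0, 0, 0],
    [0, 0, 0],
  ],
)

```text
clock: 7.05
position: [0.5176, 0.2494, 0.2347]
tool_rot: [-3.141, 0.001, 1.269]
force: [-0.8, -0.5, -7.7]
grip_width: 0.0147
finger_force: 97.9
```

Run:
```python
from h import *
f=snap('scene','s1.png')
s=bot.observe(); print({k:np.round(s[k],4).tolist() for k in s})
t=snap('top','t1.png')
a=f['img'][120:320,180:500,::-1]; cv2.imwrite('pics/s1c.png',cv2.resize(a,(800,500)))
```

```text
{'clock': 7.1, 'qpos': [-0.8823, 0.4762, 0.4664, 1.7501, -0.2513, 0.9755, -0.6205], 'qd': [-0.0006, -0.0024, 0.0003, -0.0031, 0.002, 0.0014, 0.0049], 'joint_efforts': [-0.0229, -83.4948, 11.8759, -37.5374, -0.0077, -0.0478, 0.0023], 'position': [0.5177, 0.2495, 0.2348], 'tool_rot': [-3.1412, 0.0007, 1.2687], 'force': [-0.0146, 0.785, -7.4475], 'moment': [-0.0447, 0.0545, 0.0214], 'finger_force': 97.952, 'grip_width': 0.0144}
```

View pics/s1c.png

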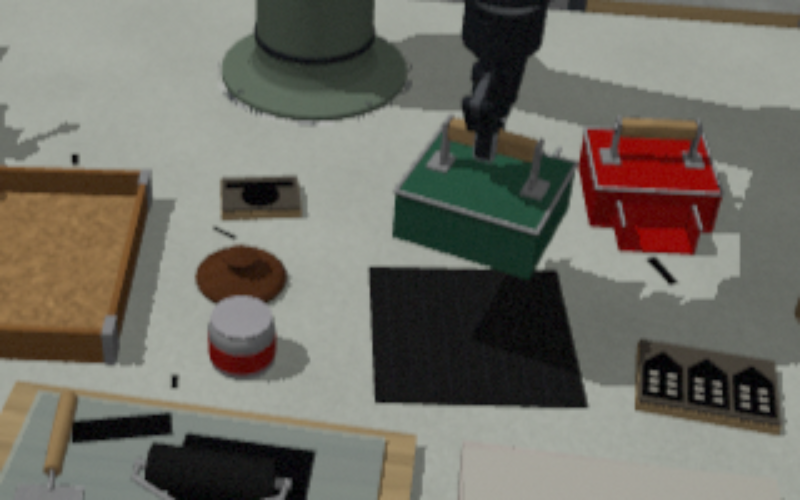

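The can is held level, clear of the mat. The force reads about 7.5 N, so two or three bars are inside. Next I carry it to the tray.

Call:
apply_moves(
  claw=[0, 0, 0, 0, 0, 0, 0, 0, 0, 0, 0, 0, 0, 0, 0, 0, 0, 0, 0, 0],
  xyz=[
    [-0.0094, 0.0027, 0],
    [-0.0187, 0.0054, 0],
    [-0.0281, 0.0081, 0],
    [-0.0281, 0.0081, 0],
    [-0.0281, 0.0081, 0],
    [-0.0281, 0.0081, 0],
    [-0.0281, 0.0081, 0],
    [-0.0281, 0.0081, 0],
    [-0.0281, 0.0081, 0],
    [-0.0281, 0.0081, 0],
    [-0.0281, 0.0081, 0],
    [-0.0281, 0.0081, 0],
    [-0.0281, 0.0081, 0],
    [-0.0281, 0.0081, 0],
    [-0.0281, 0.0081, 0],
    [-0.0281, 0.0081, 0],
    [-0.0281, 0.0081, 0],
    [-0.0281, 0.0081, 0],
    [-0.0187, 0.0054, 0],
    [-0.0094, 0.0027, 0],
  ],
  twist=[
    [0, 0, 0],
    [0, 0, 0],
    [0, 0, 0],
    [0, 0, 0],
    [0, 0, 0],
    [0, 0, 0],
    [0, 0, 0],
    [0, 0, 0],
    [0, 0, 0],
    [0, 0, 0],
    [0, 0, 0],
    [0, 0, 0],
    [0, 0, 0],
    [0, 0, 0],
    [0, 0, 0],
    [0, 0, 0],
    [0, 0, 0],
    [0, 0, 0],
    [0, 0, 0],
    [0, 0, 0],
  ],
)

```text
clock: 9.15
position: [0.5047, -0.2798, 0.2354]
tool_rot: [3.142, 0.001, 1.265]
force: [-0.6, 0.6, -8.5]
grip_width: 0.0147
finger_force: 98.0
```

Call:
apply_moves(
  claw=[0, 0, 0, 0, 0, 0, 0, 0, 0, 0, 0, 0, 0, 0],
  xyz=[
    [0, 0, 0],
    [0, 0, 0],
    [0, 0, 0],
    [0, 0, 0],
    [0, 0, 0],
    [0, 0, 0],
    [0, 0, 0],
    [0, 0, 0],
    [0, 0, 0],
    [0, 0, 0],
    [0, 0, 0],
    [0, 0, 0],
    [0, 0, 0],
    [0, 0, 0],
  ],
  twist=[
    [0, 0, 0.06],
    [0, 0, 0.1],
    [0, 0, 0.1],
    [0, 0, 0.1],
    [0, 0, 0.1],
    [0, 0, 0.1],
    [0, 0, 0.1],
    [0, 0, 0.1],
    [0, 0, 0.1],
    [0, 0, 0.1],
    [0, 0, 0.1],
    [0, 0, 0.1],
    [0, 0, 0],
    [0, 0, 0],
  ],
)

```text
clock: 10.55
position: [0.5062, -0.2766, 0.2353]
tool_rot: [-3.141, 0.0, 0.112]
force: [-0.9, -0.1, -8.4]
grip_width: 0.0147
finger_force: 97.9
```

Run:
```python
from h import *
s=bot.observe(); print({k:np.round(s[k],4).tolist() for k in s})
```

```text
{'clock': 10.55, 'qpos': [-0.1671, 0.5834, 0.8502, 1.7554, -0.5023, 1.0353, -0.5926], 'qd': [0.0055, -0.0017, -0.0054, -0.005, 0.0019, -0.0011, 0.0003], 'joint_efforts': [-0.4034, -80.3502, 21.6161, -35.2772, -0.1089, -0.0135, -0.4614], 'position': [0.5062, -0.2766, 0.2353], 'tool_rot': [-3.1413, 0.0001, 0.1119], 'force': [-0.9029, -0.0945, -8.4466], 'moment': [0.0155, 0.0474, 0.0234], 'finger_force': 97.9468, 'grip_width': 0.0147}
```

Call:
apply_moves(
  claw=[0, 0, 0, 0, 0, 0, 0, 0, 0, 0, 0, 0, 0, 0, 0, 0, 0, 0, 0, 0],
  xyz=[
    [0, 0.004, 0.008],
    [0, 0.004, 0.01],
    [0, 0.004, 0.012],
    [0, 0.004, 0.01],
    [0, 0.004, 0.009],
    [0, 0, 0],
    [0, 0, 0],
    [0, 0, 0],
    [0, 0, 0],
    [0, 0, 0],
    [0, 0.0009, -0.0025],
    [0, 0.001, -0.0025],
    [0, 0.0011, -0.0024],
    [0, 0.0012, -0.0023],
    [0, 0.0013, -0.0022],
    [0, 0.0015, -0.0022],
    [0, 0.0016, -0.0021],
    [0, 0.0017, -0.002],
    [0, 0.0018, -0.0019],
    [0, 0.0019, -0.0018],
  ],
  twist=[
    [0, 0, 0],
    [0, 0, 0],
    [0, 0, 0],
    [0, 0, 0],
    [0, 0, 0],
    [-0.058, 0, 0],
    [-0.058, 0, 0],
    [-0.058, 0, 0],
    [-0.058, 0, 0],
    [-0.058, 0, 0],
    [-0.058, 0, 0],
    [-0.058, 0, 0],
    [-0.058, 0, 0],
    [-0.058, 0, 0],
    [-0.058, 0, 0],
    [-0.058, 0, 0],
    [-0.058, 0, 0],
    [-0.058, 0, 0],
    [-0.058, 0, 0],
    [-0.058, 0, 0],
  ],
)

```text
clock: 12.55
position: [0.5092, -0.2969, 0.2124]
tool_rot: [2.27, 0.0, 0.11]
force: [-0.0, -0.2, -5.3]
grip_width: 0.0148
finger_force: 100.9
```

```bash
cat >> h.py <<'E'
from scipy.spatial.transform import Rotation as Ro
def st():
    s=bot.observe(); R=Ro.from_euler('xyz',s['tool_rot']).as_matrix(); p=s['position']
    # can frame: can x = tool y, can z = -tool z, can y = tool x
    C=np.c_[R[:,1],R[:,0],-R[:,2]]; g=p-.019*R[:,2]
    print({k:np.round(s[k],3).tolist() for k in ('clock','qpos','position','force','grip_width')})
    print('tilt',np.degrees(np.arccos(C[2,2])).round(1),'tooly',R[:,1].round(2))
    for n,v in (('lip',(-.11,0)),('lipL',(-.11,.041)),('lipR',(-.11,-.041)),('shL',(-.065,.073)),('shR',(-.065,-.073))): print(n,(g+C@[v[0],v[1],-.105]).round(3),end=' ')
    print()
E
python3 - <<'E'
from h import *
st(); f=snap('scene','s2.png'); t=snap('top','t2.png')
a=f['img'][150:300,110:350,::-1]; b=t['img'][130:280,270:430,::-1]
cv2.imwrite('pics/p2.png',np.hstack([cv2.resize(a,(480,300)),cv2.resize(b,(320,300))]))
E
```

```text
{'clock': 12.55, 'qpos': [-0.798, 1.038, 1.286, 2.112, -0.403, 0.335, -0.987], 'position': [0.509, -0.297, 0.212], 'force': [-0.029, -0.189, -5.297], 'grip_width': 0.015}
tilt 50.0 tooly [ 0.07 -0.64  0.77]
lip [ 0.509 -0.292  0.073] lipL [ 0.549 -0.288  0.073] lipR [ 0.468 -0.296  0.073] shL [ 0.584 -0.313  0.107] shR [ 0.439 -0.329  0.107]
```

View pics/p2.png

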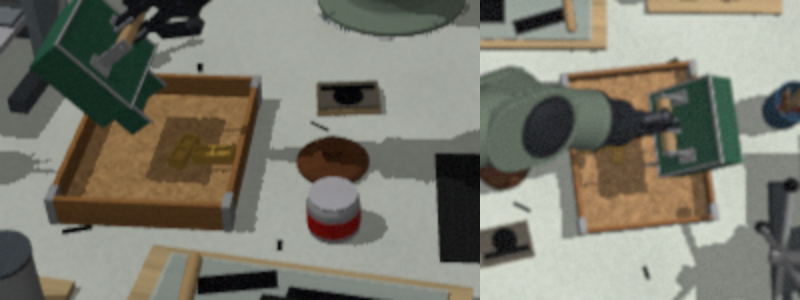

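Two bars lie in the tray (crop left panel, about (185,150) and (218,153)), and about 5.3 N suggests one is still caught. I level the can and weigh it.

Call:
apply_moves(
  claw=[0, 0, 0, 0, 0, 0, 0, 0, 0, 0, 0, 0, 0, 0],
  xyz=[
    [0, 0.003, -0.003],
    [0, 0.003, -0.003],
    [0, 0.001, -0.002],
    [0, 0, 0],
    [0, 0, 0],
    [0, 0, 0],
    [0, 0, 0],
    [0, 0, 0],
    [0, 0, 0],
    [0, 0, 0],
    [0, 0, 0],
    [0, 0, 0],
    [0, 0, 0],
    [0, 0, 0],
  ],
  twist=[
    [0.06, 0, 0],
    [0.07, 0, 0],
    [0.07, 0, 0],
    [0.07, 0, 0],
    [0.07, 0, 0],
    [0.07, 0, 0],
    [0.07, 0, 0],
    [0.07, 0, 0],
    [0.07, 0, 0],
    [0.07, 0, 0],
    [0.07, 0, 0],
    [0.07, 0, 0],
    [0.04, 0, 0],
    [0, 0, 0],
  ],
)

```text
clock: 14.05
position: [0.5081, -0.2983, 0.2244]
tool_rot: [-3.141, -0.002, 0.106]
force: [0.3, 0.2, -3.7]
grip_width: 0.0142
finger_force: 100.9
```

Call:
apply_moves(
  claw=[0, 0, 0, 0, 0, 0],
  xyz=[
    [0, 0, 0],
    [0, 0, 0],
    [0, 0, 0],
    [0, 0, 0],
    [0, 0, 0],
    [0, 0, 0],
  ],
  twist=[
    [0, 0, 0],
    [0, 0, 0],
    [0, 0, 0],
    [0, 0, 0],
    [0, 0, 0],
    [0, 0, 0],
  ],
)

```text
clock: 14.65
position: [0.5087, -0.2958, 0.2232]
tool_rot: [3.141, 0.0, 0.109]
force: [-0.1, 0.4, -3.9]
grip_width: 0.0143
finger_force: 100.9
```

Call:
apply_moves(
  claw=[0, 0, 0, 0, 0, 0],
  xyz=[
    [0, 0, 0],
    [0, 0, 0],
    [0, 0, 0],
    [0, 0, 0],
    [0, 0, 0],
    [0, 0, 0],
  ],
  twist=[
    [0, 0, 0],
    [0, 0, 0],
    [0, 0, 0],
    [0, 0, 0],
    [0, 0, 0],
    [0, 0, 0],
  ],
)

```text
clock: 15.25
position: [0.5086, -0.296, 0.2232]
tool_rot: [3.142, 0.0, 0.109]
force: [-0.2, 0.8, -3.7]
grip_width: 0.0145
finger_force: 100.9
```

Run:
```python
from h import *
st()
```

```text
{'clock': 15.25, 'qpos': [-0.126, 0.621, 0.848, 1.738, -0.533, 1.03, -0.548], 'position': [0.509, -0.296, 0.223], 'force': [-0.237, 0.793, -3.683], 'grip_width': 0.014}
tilt 0.0 tooly [ 0.11 -0.99  0.  ]
lip [ 0.497 -0.187  0.137] lipL [ 0.537 -0.182  0.137] lipR [ 0.456 -0.191  0.137] shL [ 0.574 -0.223  0.137] shR [ 0.429 -0.239  0.137]
```

Run:
```python
from h import *
f=snap('scene','s3.png'); t=snap('top','t3.png')
a=f['img'][170:280,120:260,::-1]; b=t['img'][140:270,290:410,::-1]
cv2.imwrite('pics/p3.png',np.hstack([cv2.resize(a,(500,400),interpolation=cv2.INTER_CUBIC),cv2.resize(b,(300,400))]))
```

```text
(no output)
```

View pics/p3.png

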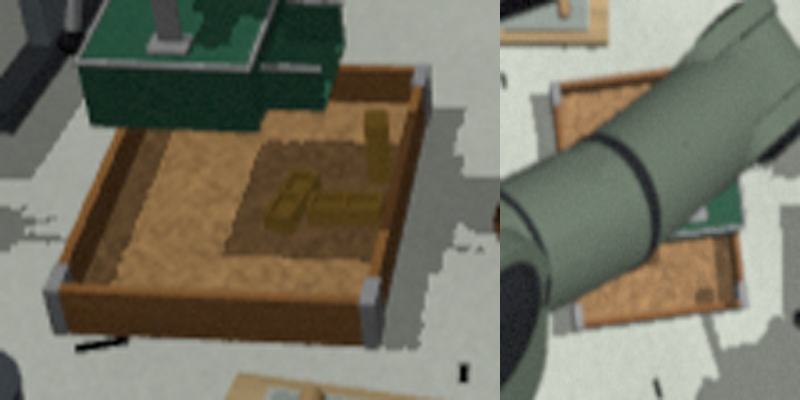

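The picture shows three bars in the tray: crop (290,200), (345,208) and (377,145). Held level, the can weighs about 3.75 N ≈ 0.38 kg, which means it is empty. The drop from 8.3 N also matches three bars, so no second tip is needed. I carry it back.

Call:
apply_moves(
  claw=[0, 0, 0, 0, 0, 0, 0, 0, 0, 0, 0, 0, 0],
  xyz=[
    [0, 0, -0.002],
    [0, 0, -0.002],
    [0, 0, -0.002],
    [0, 0, -0.002],
    [0, 0, -0.002],
    [0, 0, -0.002],
    [0, 0, 0],
    [0, 0, 0],
    [0, 0, 0],
    [0, 0, 0],
    [0, 0, 0],
    [0, 0, 0],
    [0, 0, 0],
  ],
  twist=[
    [0, 0, -0.06],
    [0, 0, -0.1],
    [0, 0, -0.1],
    [0, 0, -0.1],
    [0, 0, -0.1],
    [0, 0, -0.1],
    [0, 0, -0.1],
    [0, 0, -0.1],
    [0, 0, -0.1],
    [0, 0, -0.1],
    [0, 0, -0.1],
    [0, 0, -0.1],
    [0, 0, 0],
  ],
)

```text
clock: 16.65
position: [0.5085, -0.2961, 0.2353]
tool_rot: [3.141, -0.0, 1.27]
force: [0.4, -0.5, -2.8]
grip_width: 0.0144
finger_force: 100.8
```

Call:
apply_moves(
  claw=[0, 0, 0, 0, 0, 0, 0, 0, 0, 0, 0, 0, 0, 0, 0, 0, 0, 0, 0, 0],
  xyz=[
    [0.0099, -0.0027, 0],
    [0.0197, -0.0055, 0],
    [0.0296, -0.0082, 0],
    [0.0296, -0.0082, 0],
    [0.0296, -0.0082, 0],
    [0.0296, -0.0082, 0],
    [0.0296, -0.0082, 0],
    [0.0296, -0.0082, 0],
    [0.0296, -0.0082, 0],
    [0.0296, -0.0082, 0],
    [0.0296, -0.0082, 0],
    [0.0296, -0.0082, 0],
    [0.0296, -0.0082, 0],
    [0.0296, -0.0082, 0],
    [0.0296, -0.0082, 0],
    [0.0296, -0.0082, 0],
    [0.0296, -0.0082, 0],
    [0.0296, -0.0082, 0],
    [0.0197, -0.0055, 0],
    [0.0099, -0.0027, 0],
  ],
  twist=[
    [0, 0, 0],
    [0, 0, 0],
    [0, 0, 0],
    [0, 0, 0],
    [0, 0, 0],
    [0, 0, 0],
    [0, 0, 0],
    [0, 0, 0],
    [0, 0, 0],
    [0, 0, 0],
    [0, 0, 0],
    [0, 0, 0],
    [0, 0, 0],
    [0, 0, 0],
    [0, 0, 0],
    [0, 0, 0],
    [0, 0, 0],
    [0, 0, 0],
    [0, 0, 0],
    [0, 0, 0],
  ],
)

```text
clock: 18.65
position: [0.5256, 0.2587, 0.2349]
tool_rot: [-3.141, 0.0, 1.269]
force: [0.3, -1.0, -4.2]
grip_width: 0.0143
finger_force: 100.8
```

Call:
apply_moves(
  claw=[0, 0, 0],
  xyz=[
    [0, 0, 0],
    [0, 0, 0],
    [0, 0, 0],
  ],
  twist=[
    [0, 0, 0],
    [0, 0, 0],
    [0, 0, 0],
  ],
)

```text
clock: 18.95
position: [0.5265, 0.2551, 0.2354]
tool_rot: [3.141, 0.0, 1.267]
force: [-0.4, 0.1, -3.0]
grip_width: 0.0144
finger_force: 100.8
```

Call:
apply_moves(
  claw=[0, 0, 0, 0, 0, 0, 0, 0, 0, 0, 0, 0, 0],
  xyz=[
    [0, 0, 0.008],
    [0, 0, 0.016],
    [0, 0, 0.02],
    [0, 0, 0.02],
    [0, 0, 0.02],
    [0, 0, 0.02],
    [0, 0, 0.015],
    [0, 0, 0.01],
    [0, 0, 0.006],
    [0, 0, 0.004],
    [0, 0, 0.003],
    [0, 0, 0.002],
    [0, 0, 0],
  ],
  twist=[
    [0, 0, 0],
    [0, 0, 0],
    [0, 0, 0],
    [0, 0, 0],
    [0, 0, 0],
    [0, 0, 0],
    [0, 0, 0],
    [0, 0, 0],
    [0, 0, 0],
    [0, 0, 0],
    [0, 0, 0],
    [0, 0, 0],
    [0, 0, 0],
  ],
)

```text
clock: 20.25
position: [0.5263, 0.2567, 0.0913]
tool_rot: [3.141, -0.0, 1.269]
force: [0.1, 0.6, -3.8]
grip_width: 0.0142
finger_force: 100.7
```

Call:
apply_moves(
  claw=[0, 0],
  xyz=[
    [0, 0, 0.001],
    [0, 0, 0],
  ],
  twist=[
    [0, 0, 0],
    [0, 0, 0],
  ],
)

```text
clock: 20.45
position: [0.5264, 0.2567, 0.0909]
tool_rot: [3.141, -0.001, 1.269]
force: [-2.1, -1.6, 4.0]
grip_width: 0.0145
finger_force: 101.9
```

Contact is felt (+4 N). I open the fingers fully, rise straight up and look.

Call:
apply_moves(
  claw=[0.03, 0.05, 0.07, 0.085, 0.085, 0.085, 0.085, 0.085, 0.085, 0.085, 0.085, 0.085, 0.085, 0.085, 0.085, 0.085, 0.085],
  xyz=[
    [0, 0, 0],
    [0, 0, 0],
    [0, 0, 0],
    [0, 0, 0],
    [0, 0, 0],
    [0, 0, 0],
    [0, 0, -0.005],
    [0, 0, -0.01],
    [0, 0, -0.02],
    [0, 0, -0.03],
    [0, 0, -0.03],
    [0, 0, -0.03],
    [0, 0, -0.03],
    [0, 0, -0.02],
    [0, 0, 0],
    [0, 0, 0],
    [0, 0, 0],
  ],
  twist=[
    [0, 0, 0],
    [0, 0, 0],
    [0, 0, 0],
    [0, 0, 0],
    [0, 0, 0],
    [0, 0, 0],
    [0, 0, 0],
    [0, 0, 0],
    [0, 0, 0],
    [0, 0, 0],
    [0, 0, 0],
    [0, 0, 0],
    [0, 0, 0],
    [0, 0, 0],
    [0, 0, 0],
    [0, 0, 0],
    [0, 0, 0],
  ],
)

```text
clock: 22.15
position: [0.5258, 0.2565, 0.2647]
tool_rot: [-3.141, 0.001, 1.269]
force: [-1.2, 0.4, 0.5]
grip_width: 0.0848
finger_force: 0.0
```

Run:
```python
from h import *
f=snap('scene','s4.png'); t=snap('top','t4.png'); st()
a=f['img'][150:300,70:510,::-1]; b=t['img'][150:260,120:450,::-1]
cv2.imwrite('pics/p4.png',np.vstack([cv2.resize(a,(800,300)),cv2.resize(b,(800,270))]))
```

```text
{'clock': 22.25, 'qpos': [-0.904, 0.466, 0.5, 1.689, -0.25, 1.052, -0.626], 'position': [0.526, 0.256, 0.265], 'force': [-0.491, 0.537, 0.588], 'grip_width': 0.085}
tilt 0.1 tooly [ 0.95 -0.3  -0.  ]
lip [0.421 0.289 0.179] lipL [0.433 0.328 0.179] lipR [0.409 0.25  0.179] shL [0.486 0.345 0.179] shR [0.442 0.206 0.179]
```

View pics/p4.png

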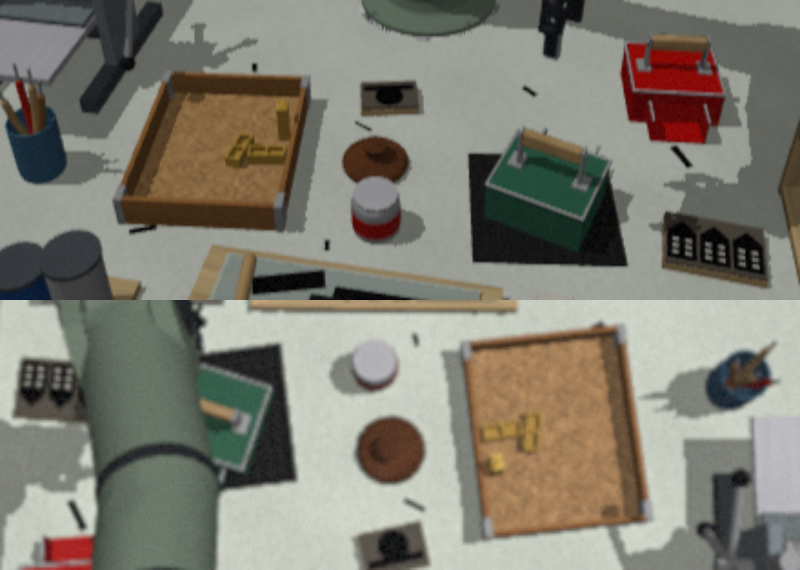

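The can stands upright in the middle of its mat. The three bars are in the tray, the bystanders are untouched, and the gripper is clear. I hand the job in.

```bash
python3 -c "
from workcell import bot; print(bot.job_done())"
```

```text
the job is handed in; nothing more can be done
None
```

I poured all three bars into the tray, weighed the can level and found it empty (about 0.38 kg), so I didn't tip it again; I then set it upright in the middle of its mat, left the bystanders undisturbed and handed the job in at about 22 s, with no verdict returned.

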